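# Close the printer's cover and hold its scanner unit open

### The arm

A 6-joint arm with a two-finger parallel gripper is mounted at the origin on the work surface. World frame = base frame: x ahead of the robot, y to its left, z up, the work surface at z = 0. Lengths are in m, angles in degrees, forces in N, time in s.
With the tool pointing down it reaches from about 0.35 to 0.775 m from the base axis. Payload 7.3 kg.
Tool frame: the origin (TCP) lies between the finger pads, 19 mm behind the fingertips; this is the grasp point; z points along the fingers, y is the direction in which the jaws open and shut (so a half turn about z gives the same grasp; the last joint's range is limited). The gripper opens to 92 mm and grips with 3 to 60 N. Pads are 19 mm wide; open, the fingers measure 130 mm over their backs; the gripper's body (75 mm by 190 mm) begins 47 mm behind the grasp point.
Start: joints at [68.411, 19.595, 87.324, -0, 73.075, -8.365], TCP at [0.12, 0.511, 0.246] pointing down, gripper open.
Joint ranges: [-145.02, 145.02], [-44.19, 115.74], [2.07, 154.8], [-57.11, 237.11], [16.16, 152.29], [-177.93, 177.93]. Speed limits (degrees/s): [147.25, 147.25, 180, 180, 180, 180].

### API

Orientations are given as [roll, pitch, yaw] about the fixed x, y, z axes, in that order (R = Rz(yaw) Ry(pitch) Rx(roll)).
In Python, from plant import * gives the robot as it stands.
- The arm moves only by the shell command python3 -m jog 'ROWS' [FORCE]. ROWS is JSON, one flat list of numbers, 5 for each row, row after row: the opening, from -1 (shut) to 1 (fully open), then the shift along the tool's x, y, z in mm, then the turn about the tool's z in degrees. In form: [grip, x, y, z, roll, grip, x, y, z, roll, ...]. A call has 1 to 8 rows; each row shifts and turns the pose as measured when the row begins, along the tool's axes as they then stand; what a row does not reach is not made up. A row lasts 1/12 s, in which the tool goes at most 41.7 mm and 7.16 degrees, less where a joint would pass 70% of its speed; a pose out of reach is approached as far as the arm can. A call is refused whole if a number of a shift passes 41.7 or a number of a turn 7.16, either way. A call with a gripper value outside its range is refused whole. The fingers move at their own pace and stop on an object; FORCE is the grip in N (left out, the last holds). Time passes only in rows, so rows that do not move let the fingers close. It gives the time, the measured TCP pose, the force and the opening at its end, in the units of the state.
- sense(): the state, without advancing time (a new reading comes with each control period).
- camera(name): name is "scene" or "top"; returns (picture, depth): 480x640x3 uint8, blue, green, red; 480x640 float32, m along the optical axis (not along the pixel's ray), 0 where there is no reading.
- camera_params(name): a dict with "K" (3x3 intrinsics, pixels), "k1" (the pictures are not rectified: a ray, as slopes to the right and down, at radius r is drawn at 1 + k1 r^2 times it, then the intrinsics apply), "pose" (4x4, takes a point from camera to world coordinates). Camera axes: x right, y down, z forward; pixel columns grow to the right and rows downward; lengths in m; the calibration is good to about 2 mm. A picture is of the moment at which its call begins. camera_params takes no time and is no camera call.
- close_job(): hands the job in, once; it reports no verdict.
Trained networks look in the newest picture that a camera, given by its name, has taken for a name from the list of things; names that differ only in an ending like _2 or _b are one class to them, and where a whole thing is asked for, a point or a joint stands for the part that bears it (a point fixed in the world has none). Each returns a list of dicts, best first, with "p" (0 to 1); they miss things now and then, are a little off and sometimes report something else, mostly with a low value. They report only what shows in the picture. A call takes as long as a camera call.
- outline_of(label, camera): "pixels" (480x640 bool, what is visible of it) and "box" ([left, top, right, bottom] as shares, 0 to 1, of the picture: columns of its width, rows of its height, round what is visible of it).
- spot_point(label, camera): "position" ([column, row] as shares, 0 to 1, of the picture: columns of its width, rows of its height: a listed point, or the origin of a listed thing).
The state is a dict: "time": time; "qpos": joint angles; "joint_vel": joint speeds; "effort": joint torques, N m; "tcp_pos": TCP position; "tool_rot": TCP orientation; "force": force on the tool from outside, world axes, zero at the start; "torque": the same for the moment, N m; "opening": finger opening in m.
Only numpy, scipy, OpenCV 4.12 (cv2) and the standard library are available. Lean on these libraries where they do the work, as an engineer would, in place of code of your own. Each camera call takes 0.05 s, during which the arm holds its last target. There are 200 camera calls.

### The job

The printer's white document cover has been left standing open and its ink is due for changing: gently lower the cover shut onto the scanner glass, and only then lift the whole scanner unit by the blue grip at its front, cover closed on top. Finish while still holding it by that grip, open at about 35 degrees to the printer's body, so that a colleague can change the cartridges; its stay is broken and it drops if let go. Do not let the cover or the unit slam, do not press hard on the cover, and leave everything else on the desk where it is.

Things in the scene. Friction and masses are not known exactly. Their poses are not given: they have to be found in the camera images.
- printer: White all-in-one printer fixed to the desk, body 380 wide (y) x 300 deep (x) x 110 mm high, turned up to 0.3 rad. Origin: centre of its underside, on the desk; x points from its front (output slot, 65 mm tray 20 mm above the desk) to its rear, z up. Scanner unit on top (z 112 to 140 mm shut, front edge at x = -160 mm), document cover on that: 160 mm high when all is shut.
- unit_hinge (a joint): Opening of the scanner unit against the printer's body, rad: 0 = shut (stop), 0.61 = 35 degrees, 0.96 = stop. Axis along the printer's y through its x = 140 mm, z = 112 mm (rear edge); opening raises the front. Unit and cover, 1.2 kg with the centre of mass half way out, fall shut when let go; lifting takes 4 to 7 N at the grip.
- cover_hinge (a joint): Opening of the document cover against the scanner unit, rad: 0 = shut flat on the glass, grows as its front edge rises; starts at 0.5 to 0.8. Axis along the printer's y through its x = 138 mm, z = 142 mm while the unit is shut. Stiff hinge: the cover stays where it is left; 1 to 4 N downwards on the middle of its outer face lowers it.
- scanner_unit: Black flat scanner unit 310 x 380 x 28 mm with the grey-green glass on top; origin at the middle of its underside, 140 mm before its hinge axis (shut: 112 mm above the printer's origin); axes parallel to the printer's when shut; turns with unit_hinge. It carries the lift grip and the document cover.
- lift_grip (a point): Blue solid tab in the middle of the scanner unit's front edge: 44 mm wide (y), 18 mm thick (z), 40 mm forward (-x) of that edge, free beside and beneath. This point lies 20 mm before the edge, mid width and thickness: with the unit shut at x = -180, y = 0, z = 122 mm of the printer's frame (320 mm before the unit's hinge axis, 10 mm above it). Axes turn with the unit.
- document_cover: White flat document cover, 295 (front to rear) x 374 x 20 mm; origin at its middle, 145 mm before its hinge axis, 18 mm under its outer face; -x runs along the cover to its free front edge, 148 mm from the origin, z out of its outer face.
- cover_top (a point): Centre of the document cover's outer (upper) face, 145 mm from the hinge axis along the cover; when shut this face is 160 mm above the desk.
- ink_yellow: Bystander: new yellow ink cartridge lying beside the printer, 70 x 44 x 16 mm; origin under its centre.
- ink_magenta: Bystander: new magenta ink cartridge lying beside the printer, 70 x 44 x 16 mm; origin under its centre.
- stapler: Bystander: red and black stapler, 138 x 36 x 60 mm; origin under its centre.
- mug: Bystander: blue mug, 82 mm across, 95 mm high; origin under its centre.
- mouse: Bystander: black computer mouse, 105 x 60 x 33 mm; origin under its centre.
- pen_pot: Bystander: steel pot of pens, 74 mm across, 150 mm high over the pens; origin under its centre.
- book: Bystander: green hardback lying flat, 156 x 234 x 32 mm; origin under its centre.
- glasses_case: Bystander: brown spectacle case, 160 x 62 x 39 mm; origin under its centre.

How it is judged (in metres and radians):
On the way, in this order (a step that is already met when the one before it is completed fails the run):
1. the document cover is lowered shut onto the glass (within 3 degrees) while the scanner unit is still shut (value of joint each of cover_hinge, unit_hinge below 0.05 rad), for 0.2 s.
2. the scanner unit is held open by its grip at 35 degrees, give or take 5, the cover shut on it (value of joint unit_hinge between 0.524 and 0.698 rad and value of joint cover_hinge below 0.05 rad and contact force between the fingers and scanner_unit above 1 N and distance between the grasp point and lift_grip below 0.04 m), for 0.3 s.
At the end, for the whole second after the job is handed in: The fingers hold the blue lift grip (TCP within 40 mm of its middle), the scanner unit rests still at 35 degrees (give or take 5) of opening, the document cover is shut on it (within 3 degrees), and the eight other things on the desk are within 30 mm of where they were (all of step 2 and velocity of joint unit_hinge between -0.15 and 0.15 rad/s and distance of each of ink_yellow, ink_magenta, stapler, mug, mouse, pen_pot, book, glasses_case from where it was at the start of the episode below 0.03 m); the arm keeps its last pose, push and grip.
It fails at once if the document cover slammed (faster than 2.5 rad/s) (velocity of joint cover_hinge below -2.5 rad/s).
It fails at once if the scanner unit slammed or dropped (faster than 2 rad/s) (velocity of joint unit_hinge below -2 rad/s).
It fails at once if the scanner unit lifted while the document cover stands open (value of joint unit_hinge above 0.1 rad and value of joint cover_hinge above 0.12 rad).
It fails at once if the cover is pressed hard (over 80 N) (contact force between any of the fingers, the arm and document_cover above 80 N).
It fails at once if a bystander pushed more than 30 mm or tipped over (distance of any of ink_yellow, ink_magenta, stapler, mug, mouse, pen_pot, book, glasses_case from where it was at the start of the episode above 0.03 m or angle between any of ink_yellow, ink_magenta, stapler, mug, mouse, pen_pot, book, glasses_case's own z axis and vertical above 0.5 rad).
It also fails if it takes over 54 s, if anything falls off the work surface, if the arm or the gripper's body presses on something with over 40 N, if the wrist force passes 120 N, or if a joint passes its speed limit or range.

## Working session

There is one attempt and no reset: what is moved stays moved. The work goes in short steps, Python scripts to look and compute and a shell command to move; the robot and the scene stay as the last step left them, time stands still between calls to the robot, and variables do not carry over. Pictures are saved under pics/ and viewed, about 8 in all and at most 12, crops included, and the job is handed in when it is done.

```bash
ls; mkdir -p pics
cat > h.py <<'E'
from plant import *
import numpy as np, cv2
from scipy.spatial.transform import Rotation as R
def cloud(name,depth):
    p=camera_params(name);K=np.array(p["K"]);k=p["k1"]
    v,u=np.mgrid[0:480,0:640]
    d=cv2.undistortPoints(np.stack([u,v],-1).reshape(-1,1,2).astype(float),K,np.array([k,0,0,0.])).reshape(480,640,2)
    c=np.dstack([d*depth[...,None],depth]);T=np.array(p["pose"])
    return c@T[:3,:3].T+T[:3,3]
def at(P,pos):
    return P[int(pos[1]*480),int(pos[0]*640)]
def tool():
    s=sense();return np.array(s["tcp_pos"]),R.from_euler('xyz',s["tool_rot"],degrees=True).as_matrix()
E
python3 - <<'E'
from h import *
print(sense())
for n in("scene","top"):
    im,d=camera(n);cv2.imwrite(f"pics/{n}0.png",im);P=cloud(n,d);np.save(n+"0.npy",P)
    print(n,np.array(camera_params(n)["pose"]).round(3).tolist())
    for l in("printer","lift_grip","cover_top","document_cover","scanner_unit","mug","pen_pot","book","stapler","mouse","glasses_case","ink_yellow","ink_magenta"):
        for r in spot_point(l,n)[:1]:
            q=r["position"];print(l,round(r["p"],2),int(q[0]*640),int(q[1]*480),at(P,q).round(3))
E
```

```text
pics
{'time': 0.0, 'qpos': array([ 6.84101819e+01,  1.96353211e+01,  8.73762909e+01, -4.27010640e-04,
        7.30750404e+01, -8.36398548e+00]), 'joint_vel': array([-0.04725687, -0.01846416, -0.06705828,  0.04393354, -0.03947436,
        0.00752874]), 'effort': array([ 5.30632315e-04, -4.31222713e+01, -2.44233209e+01,  7.19577447e-02,
        5.54866449e-02, -5.80361939e-05]), 'tcp_pos': array([0.11994524, 0.5107303 , 0.24486077]), 'tool_rot': array([-1.79914210e+02, -1.22005625e-02,  1.66774283e+02]), 'force': array([ 0.12188753, -0.05299076,  0.07794912]), 'torque': array([-0.02268043, -0.05071502,  0.01024718]), 'opening': 0.09153280177470981}
scene [[-0.884, 0.407, -0.231, 0.936], [0.468, 0.766, -0.44, 0.749], [-0.003, -0.497, -0.868, 1.573], [0.0, 0.0, 0.0, 1.0]]
printer 0.75 443 323 [0.301 0.357 0.035]
lift_grip 0.77 328 229 [ 0.473 -0.029  0.133]
cover_top 0.58 262 237 [ 0.678 -0.032  0.241]
document_cover 0.94 266 240 [ 0.674 -0.015  0.247]
scanner_unit 0.56 276 254 [0.669 0.037 0.248]
mug 0.68 398 410 [0.544 0.507 0.009]
pen_pot 0.88 441 395 [0.416 0.529 0.008]
book 0.75 242
[... 205 characters left out ...]

ink_magenta 0.44 268 239 [ 0.668 -0.016  0.246]
top [[0.002, -0.982, 0.189, 0.235], [-1.0, -0.001, 0.004, -0.002], [-0.004, -0.189, -0.982, 1.747], [0.0, 0.0, 0.0, 1.0]]
printer 0.96 331 211 [ 0.581 -0.019  0.304]
lift_grip 0.73 331 268 [ 0.468 -0.02   0.135]
cover_top 0.72 335 179 [ 0.68  -0.03   0.237]
document_cover 0.57 333 186 [ 0.657 -0.024  0.252]
mug 0.64 147 248 [0.543 0.507 0.007]
pen_pot 0.68 136 291 [0.418 0.529 0.016]
book 0.95 516 248 [ 0.539 -0.545  0.036]
stapler 0.94 398 332 [ 0.305 -0.202  0.057]
mouse 0.72 201 338 [0.287 0.334 0.039]
glasses_case 0.72 332 208 [ 0.588 -0.021  0.307]
ink_yellow 0.68 428 248 [ 0.543 -0.297  0.014]
ink_magenta 0.69 241 270 [0.479 0.232 0.014]
```

Run:
```python
from h import *
P=np.load("top0.npy");im=cv2.imread("pics/top0.png")
# cover outer face: white, high
for n in("top","scene"):
    P=np.load(n+"0.npy");im=cv2.imread(f"pics/{n}0.png")
    camera(n)
    r=outline_of("document_cover",n);m=r[0]["pixels"]
    Q=P[cv2.erode(m.astype(np.uint8),np.ones((5,5)))>0];Q=Q[(Q[:,2]>.15)&(Q[:,2]<.45)]
    for _ in range(4):
        c=Q.mean(0);nn=np.linalg.svd(Q-c,full_matrices=False)[2][2];nn*=np.sign(nn[2])
        e=(Q-c)@nn;Q=Q[abs(e)<max(.004,2*e.std())] if _<3 else Q
    print(n,len(Q),c.round(3),nn.round(3),"tilt",np.arccos(nn[2]),"az",np.arctan2(-nn[1],-nn[0])+0, e.std(),Q.min(0).round(3),Q.max(0).round(3))
    b=outline_of("lift_grip",n)
    g=(im[...,0]>im[...,2]+50)&(abs(P[...,0]-.47)<.06)&(abs(P[...,1]+.02)<.08)&(P[...,2]>.1)&(P[...,2]<.16)
    G=P[g];print("grip",len(G),G.mean(0),G.min(0),G.max(0))
a=cv2.imread("pics/top0.png");b=cv2.imread("pics/scene0.png")
cv2.imwrite("pics/both.png",np.vstack([a[60:460,60:620],]))
```

```text
top 9515 [ 0.661 -0.028  0.252] [ 0.577 -0.002  0.817] tilt 0.6152652965853174 az 3.1377177124425133 0.0018508196360737437 [ 0.551 -0.209  0.158] [0.788 0.154 0.332]
grip 386 [ 0.4823025  -0.03309814  0.13225236] [ 0.44546943 -0.09950109  0.11672113] [0.52987923 0.05868247 0.14831716]
scene 9540 [ 0.669 -0.012  0.245] [ 0.582 -0.005  0.813] tilt 0.6210780272824697 az 3.1336833833680093 0.0021872577025394456 [ 0.557 -0.204  0.158] [0.787 0.159 0.328]
grip 162 [ 0.46818903 -0.02265627  0.13024434] [ 0.44596118 -0.08493722  0.11531254] [0.49730941 0.05844526 0.14438198]
```

View pics/scene0.png

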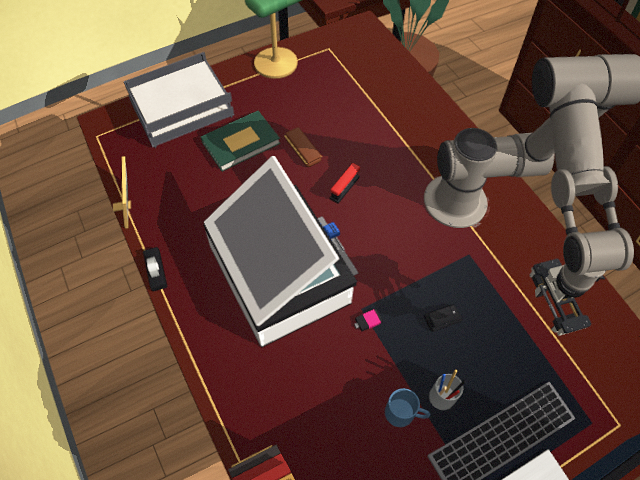

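View pics/top0.png

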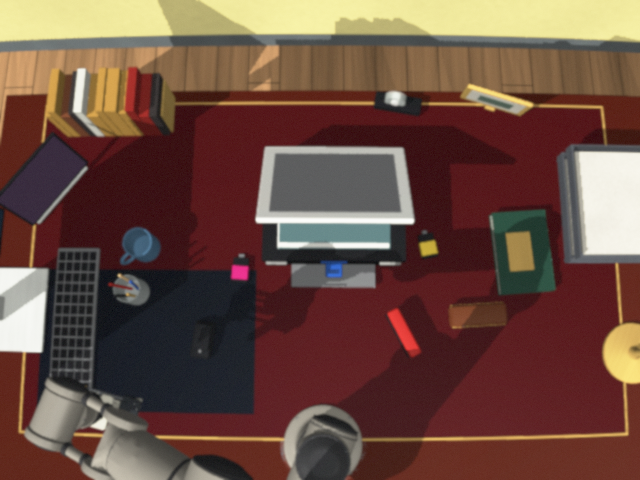

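The two views agree: the printer's yaw is about 0, the cover is open at about 0.62 rad, the hinge is at x ≈ 0.785, and the grip is at about (0.468, -0.022, 0.122). In the top view the grip is at pixel (333,268), the cover centre is near (335,180), and the mug and pot are clear on the left. First I raise the arm, close the fingers and square the yaw.

```bash
python3 -m jog '[-1,0,0,-22,-1.65,-1,0,0,-22,-1.65,-1,0,0,-22,-1.65,-1,0,0,-22,-1.65,-1,0,0,-22,-1.65,-1,0,0,-22,-1.65,-1,0,0,-22,-1.65,-1,0,0,-22,-1.65]' 20
```

```text
time: 2.37
tcp_pos: [0.1194, 0.5092, 0.4235]
tool_rot: [-179.3, -0.3, -179.5]
force: [0.1, 1.0, 0.4]
opening: 0.0429
```

```bash
A='x'; python3 -m jog '[-1,-30,-33,0,0,-1,-30,-33,0,0,-1,-30,-33,0,0,-1,-30,-33,0,0,-1,-30,-33,0,0,-1,-30,-33,0,0,-1,-30,-33,0,0,-1,-30,-33,0,0]'
```

```text
time: 3.03
tcp_pos: [0.3479, 0.2659, 0.4294]
tool_rot: [180.0, 0.1, -178.4]
force: [-0.1, 0.4, -0.2]
opening: 0.0008
```

```bash
python3 -m jog '[-1,-28,-33,0,0,-1,-28,-33,0,0,-1,-28,-33,0,0,-1,-28,-33,0,0,-1,-28,-33,0,0,-1,-28,-33,0,0,-1,-28,-33,0,0,-1,-28,-33,0,0]'
```

```text
time: 3.7
tcp_pos: [0.5674, 0.0149, 0.4311]
tool_rot: [179.9, 0.3, -178.5]
force: [0.1, -0.1, 0.1]
opening: 0.0007
```

```bash
python3 -m jog '[-1,-14,-10,0,0,-1,-14,-10,0,0,-1,-14,-10,10,0,-1,-14,-10,20,0,-1,0,0,25,0,-1,0,0,25,0,-1,0,0,20,0,-1,0,0,10,0]'; python3 -c "
from h import *
print(sense()['qpos'].round(0))"
```

```text
time: 4.37
tcp_pos: [0.6335, -0.037, 0.3144]
tool_rot: [-180.0, 0.5, -179.2]
force: [-0.1, 0.3, -0.0]
opening: 0.0005
[ -10.   29.   61.    0.   89. -101.]
```

```bash
python3 -m jog '[-1,5,8,5,0,-1,5,4,8,0,-1,0,0,10,0,-1,0,0,10,0,-1,0,0,10,0]'; python3 -m jog '[-1,0,0,10,0,-1,0,0,10,0,-1,0,0,10,0,-1,0,0,10,0]'
```

```text
time: 4.78
tcp_pos: [0.623, -0.0253, 0.2672]
tool_rot: [-180.0, 0.3, -179.3]
force: [0.1, -0.0, 2.2]
opening: 0.0006
time: 5.12
tcp_pos: [0.6235, -0.0255, 0.2244]
tool_rot: [-180.0, 0.4, -179.3]
force: [-0.4, -0.1, 1.7]
opening: 0.0006
```

Contact is light, about 2 N. The cover should be shut at TCP z ≈ 0.179.

```bash
python3 -m jog '[-1,0,0,8,0,-1,0,0,8,0,-1,0,0,8,0,-1,0,0,6,0,-1,0,0,4,0]'; python3 -m jog '[-1,0,0,3,0,-1,0,0,3,0]';python3 -m jog '[-1,0,0,3,0,-1,0,0,2,0]'
```

```text
time: 5.53
tcp_pos: [0.6227, -0.0256, 0.1845]
tool_rot: [180.0, 0.2, -179.3]
force: [-1.0, -0.5, 0.1]
opening: 0.0001
time: 5.7
tcp_pos: [0.6227, -0.0256, 0.1787]
tool_rot: [180.0, 0.2, -179.3]
force: [-10.3, 2.0, 29.7]
opening: 0.0007
time: 5.87
tcp_pos: [0.6227, -0.0256, 0.179]
tool_rot: [-180.0, 0.4, -179.3]
force: [-4.4, -0.2, 6.5]
opening: 0.0005
```

```bash
python3 -m jog '[-1,0,0,0,0,-1,0,0,0,0,-1,0,0,-8,0,-1,0,0,-20,0,-1,0,0,-25,0,-1,0,0,-25,0,-1,10,0,-10,0,-1,20,0,0,0]'; python3 -m jog '[1,20,0,0,0,1,20,0,0,0,1,20,0,0,0,1,20,0,0,0,1,20,0,0,0,1,20,0,0,0,1,10,0,0,0,1,0,0,0,0]'
cat > look.py <<'E'
from h import *
import sys
t=sys.argv[1];im2=[]
for n in("top","scene"):
    im,d=camera(n);P=cloud(n,d);im2.append(im)
    for l in("lift_grip","cover_top"):
        for r in spot_point(l,n)[:1]:
            q=r["position"];print(n,l,round(r["p"],2),int(q[0]*640),int(q[1]*480),at(P,q).round(3))
    o=outline_of("document_cover",n)
    if o:
        Q=P[cv2.erode(o[0]["pixels"].astype(np.uint8),np.ones((7,7)))>0]
        for _ in range(5):
            c=np.median(Q,0) if _<1 else Q.mean(0);nn=np.linalg.svd(Q-c,full_matrices=False)[2][2];nn*=np.sign(nn[2]);e=(Q-c)@nn
            if _<4:Q=Q[abs(e)<max(.004,1.5*e.std())]
        print("cover tilt",np.arctan2(nn[0],nn[2]).round(3),nn.round(3),c.round(3))
cv2.imwrite(f"pics/{t}.png",np.hstack([im2[0][120:380,200:480],im2[1][120:380,180:460]]))
s=sense();print(s["tcp_pos"],s["tool_rot"],s["force"],s["time"])
E
python3 look.py shut
```

```text
time: 6.53
tcp_pos: [0.5943, -0.026, 0.271]
tool_rot: [-180.0, 0.5, -179.3]
force: [-0.1, 0.3, 0.4]
opening: 0.0006
time: 7.2
tcp_pos: [0.4581, -0.0277, 0.2738]
tool_rot: [-179.9, 0.9, -179.3]
force: [0.5, 0.9, -0.5]
opening: 0.0492
top lift_grip 0.62 331 267 [ 0.419 -0.016  0.487]
top cover_top 0.8 336 200 [ 0.646 -0.034  0.157]
cover tilt -0.0 [-0.    -0.001  1.   ] [ 0.675 -0.028  0.16 ]
scene lift_grip 0.93 326 231 [ 0.481 -0.027  0.131]
scene cover_top 0.69 273 247 [ 0.648 -0.038  0.153]
cover tilt -0.0 [-0. -0.  1.] [ 0.645 -0.012  0.159]
[ 0.46002188 -0.0278051   0.27288091] [-179.89698284    0.83484685 -179.22755905] [-0.43605527  0.47310143 -0.13283261] 7.6
```

View pics/shut.png

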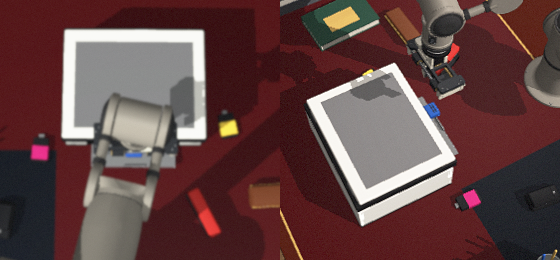

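Both views show the cover flat and shut, with the tab visible at crop pixel (432,110). Next I measure the tab precisely.

Run:
```python
from h import *
for n in("scene","top"):
    im,d=(camera(n) if n=="scene" else (cv2.imread("pics/top0.png"),0)); P=cloud(n,d) if n=="scene" else np.load("top0.npy")
    b=im.astype(int)
    g=(b[...,0]>b[...,2]+60)&(b[...,0]>b[...,1]+30)&(abs(P[...,0]-.47)<.06)&(abs(P[...,1]+.02)<.06)&(P[...,2]>.09)&(P[...,2]<.16)
    G=P[g];print(n,len(G),np.percentile(G,[3,50,97],axis=0).round(4).tolist())
camera("top");
o=outline_of("scanner_unit","scene")
camera("scene");m=outline_of("document_cover","scene")[0]["pixels"].astype(np.uint8)
im,d=camera("scene");P=cloud("scene",d)
Q=P[m>0];Q=Q[abs(Q[:,2]-.159)<.006]
r=cv2.minAreaRect(Q[:,:2].astype(np.float32)*1000);print(r)
```

```text
scene 142 [[0.4482, -0.0458, 0.1194], [0.4647, -0.0217, 0.13], [0.4785, -0.0033, 0.1366]]
top 282 [[0.4467, -0.0483, 0.1205], [0.4683, -0.0283, 0.13], [0.4865, -0.0073, 0.1393]]
((638.6138305664062, -26.216018676757812), (378.927490234375, 293.6759948730469), 89.83185577392578)
```

```bash
python3 -m jog '[1,0,2,20,0,1,0,0,20,0,1,0,0,20,0,1,0,0,20,0,1,0,0,0,0]'; python3 -m jog '[1,0,0,15,0,1,0,0,15,0,1,0,0,15,0,1,0,0,10,0,1,0,0,5,0,1,0,0,0,0]'
```

```text
time: 8.32
tcp_pos: [0.4624, -0.0262, 0.1921]
tool_rot: [-179.8, 1.2, -179.2]
force: [-0.7, -0.5, 0.5]
opening: 0.0916
time: 8.82
tcp_pos: [0.4664, -0.0269, 0.1344]
tool_rot: [-179.7, 1.5, -179.2]
force: [-1.7, -0.2, 0.7]
opening: 0.0916
```

```bash
python3 -m jog '[1,4,0,6,0,1,2,0,4,0,1,0,0,1,0]'; python3 -m jog '[-1,0,0,0,0,-1,0,0,0,0,-1,0,0,0,0,-1,0,0,0,0,-1,0,0,0,0,-1,0,0,0,0,-1,0,0,0,0,-1,0,0,0,0]' 40; python3 -m jog '[-1,0,0,0,0,-1,0,0,0,0,-1,0,0,0,0]'
```

```text
time: 9.07
tcp_pos: [0.4617, -0.0274, 0.1247]
tool_rot: [-179.7, 1.7, -179.2]
force: [-0.1, -0.1, 0.1]
opening: 0.0917
time: 9.73
tcp_pos: [0.4624, -0.0273, 0.1262]
tool_rot: [-179.7, 1.8, -179.2]
force: [1.4, 2.0, 1.0]
opening: 0.0437
time: 9.98
tcp_pos: [0.4624, -0.0273, 0.1262]
tool_rot: [-179.7, 1.8, -179.3]
force: [0.6, 0.6, -0.1]
opening: 0.0436
```

```bash
python3 -m jog '[-1,0,0,-6,0,-1,-1,0,-10,0,-1,-1,0,-12,0,-1,-2,0,-12,0,-1,-2,0,-12,0,-1,-2,0,-12,0]'; python3 -c "
from h import *
print(sense()['qpos'].round(0))"
```

```text
time: 10.48
tcp_pos: [0.4703, -0.0273, 0.19]
tool_rot: [-179.8, 1.9, -179.5]
force: [9.0, 0.6, -8.0]
opening: 0.0437
[ -13.   16.  102.    0.   60. -103.]
```

```bash
python3 -m jog '[-1,-4,0,-12,0,-1,-4,0,-12,0,-1,-5,0,-12,0,-1,-5,0,-12,0,-1,-5,0,-12,0,-1,-6,0,-12,0,-1,-6,0,-11,0]'
```

```text
time: 11.07
tcp_pos: [0.5023, -0.0274, 0.2739]
tool_rot: [-179.8, 1.4, -179.6]
force: [5.6, -1.4, -8.3]
opening: 0.0435
```

```bash
python3 -m jog '[-1,-7,0,-9,0,-1,-7,0,-9,0,-1,-6,0,-8,0,-1,-4,0,-5,0,-1,-2,0,-3,0,-1,0,0,0,0,-1,0,0,0,0]'; python3 look.py open
```

```text
time: 11.65
tcp_pos: [0.5231, -0.0274, 0.3058]
tool_rot: [-179.9, 0.1, -179.6]
force: [-0.2, -0.1, -3.2]
opening: 0.0435
top cover_top 0.77 333 176 [ 0.689 -0.025  0.234]
cover tilt 0.59 [ 0.556 -0.002  0.831] [ 0.704 -0.026  0.225]
scene lift_grip 0.64 343 188 [ 0.328 -0.189  0.051]
scene cover_top 0.69 257 240 [ 0.693 -0.035  0.232]
cover tilt 0.596 [ 0.562 -0.005  0.827] [ 0.682 -0.01   0.239]
[ 0.52334437 -0.02745089  0.30621966] [-179.85990149    0.21572744 -179.63768631] [ 0.86604634  0.15848077 -5.63974808] 12.05
```

View pics/open.png

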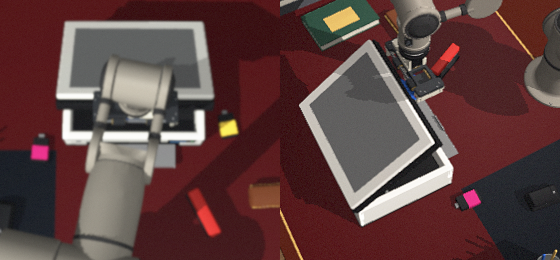

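Both views show the unit open with the cover shut on it. The measured tilt is about 0.593 rad, inside the 0.524–0.698 band, and the TCP is about 6 mm from the grip point. I'll hold briefly, check for drift and hand in.

```bash
python3 -m jog '[-1,0,0,0,0,-1,0,0,0,0,-1,0,0,0,0,-1,0,0,0,0,-1,0,0,0,0,-1,0,0,0,0]'
python3 - <<'E'
from h import *
P=[]
im,d=camera("top");P=cloud("top",d)
o={"mug":(.543,.507),"stapler":(.305,-.202),"book":(.539,-.545),"ink_yellow":(.543,-.297),"ink_magenta":(.479,.232),"mouse":(.287,.334),"pen_pot":(.418,.529),"glasses_case":(0,0)}
for l in o:
    r=spot_point(l,"top")[:1]
    if r: print(l,round(r[0]["p"],2),at(P,r[0]["position"]).round(3),o[l])
print(close_job(),sense()["tcp_pos"])
E
```

```text
time: 12.55
tcp_pos: [0.5233, -0.0275, 0.3062]
tool_rot: [-179.9, 0.2, -179.6]
force: [1.2, -0.8, -6.0]
opening: 0.0437
mug 0.75 [0.55  0.514 0.003] (0.543, 0.507)
stapler 0.65 [ 0.31  -0.202  0.06 ] (0.305, -0.202)
book 0.78 [ 0.538 -0.55   0.028] (0.539, -0.545)
ink_yellow 0.73 [ 0.551 -0.297  0.021] (0.543, -0.297)
mouse 0.58 [0.296 0.336 0.031] (0.287, 0.334)
pen_pot 0.6 [0.419 0.536 0.006] (0.418, 0.529)
glasses_case 0.63 [ 0.351 -0.43   0.04 ] (0, 0)
the job is handed in; nothing more can be done
the job is handed in; nothing more can be done
```

The job is handed in: the cover was lowered shut, then the scanner unit was lifted by the blue grip, and the arm is still holding it open at about 34 degrees.

- **Cover:** I pressed it down with closed fingertips. The force was about 2 N on the way down, with one reading of about 30 N as it met the glass. Both cameras showed it flat (tilt 0.00 rad) before I lifted the unit.
- **Unit:** I gripped the tab at its sides with 40 N and lifted it along the hinge arc. The last cover tilt readings were 0.590 and 0.596 rad, and the pictures show the cover still shut on the unit.
- **Hold:** The TCP is about 6 mm from the middle of the grip, worked out from the hinge geometry because the network could not find the hidden grip in the last pictures. The pose did not drift over the final half second, with about 6 N of load on the tool.
- **Bystanders:** Six of the eight re-measured within about 10 mm of their first positions, which is within detection noise. The magenta cartridge was missed in the last check, but the pictures show it in place. For the spectacle case, the last reading was within 20 mm of its first one, taken from the other camera, and the arm never went near it.

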